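# Release a desk drawer's spring catch with a dowel

### The job

The spring-out drawer of the small desk unit is held shut by a hidden catch: take the square-handled wooden dowel out of the pen block, feel its tip gently into the hole in the loose-fitting steel plate on top of the unit, and push the catch behind it straight down until the drawer springs fully open by itself. Push softly, never leaning hard on the plate or the catch. Then stand the dowel back in the free hole of the pen block and let go, leaving the markers, tumbler and book where they are.

Things in the scene. Friction and masses are not known exactly. Their poses are not given: they have to be found in the camera images.
- unit: Grey drawer unit fixed to the desk, 180 deep (x) x 200 wide (y) x 100 high. Origin: centre of its underside, z up; the white drawer front with a knob faces its own -x. On top, on rubber feet, lies a steel plate 64 x 64 x 5 mm with a 13 mm round hole; pressed, it sinks up to 4 mm (2 N to start, 10 N at the stop). An 8 mm ledge crosses the top 60 mm before the centre. The dowel may push on unit, plate or catch with at most 20 N.
- plate_spot (a point): Fixed point of the unit, 45 mm behind its centre on its middle line, at the height of the steel plate's upper face (110 mm above the desk). The plate has play and lies up to 7 mm off either way in the unit's x and y: the hole's centre is within 7 mm per axis of this point, to be found by feel or sight. Under it is a 34 mm square well.
- catch (a joint): How far the spring catch under the hole is pushed down, m: 0 at rest, hard stop at 0.012. Flat steel bar 30 (x) x 64 (y) mm, centred under plate_spot, upper face at rest 36 mm below the plate's upper face. Starts to yield at about 3 N, lets the drawer go at 0.008 to 0.009 with 7 to 9 N, springs back when released. Hold it down until the drawer is out.
- drawer (a joint): How far the drawer has come out, m: 0 shut (about 0.001 while it hangs on the catch), 0.06 fully out. A spring of 3 to 7 N drives it out within about half a second once the catch is down.
- block: Wooden pen block, 170 (x) x 60 (y) x 55 mm high, fixed to the desk. Origin: centre of its underside; z up. Three upright through holes of 15 mm diameter, open down to the desk, at x = -55, 0 and 55 mm on its middle line.
- block_hole0 (a point): Mouth centre of the block's hole at x = -55 mm, 55 mm above the desk.
- block_hole1 (a point): Mouth centre of the block's middle hole, 55 mm above the desk.
- block_hole2 (a point): Mouth centre of the block's hole at x = +55 mm, 55 mm above the desk.
- dowel: Plain wooden dowel standing in one hole of the block (any of the three): round shank of 10 mm diameter and 80 mm length below, square handle 20 x 20 x 42 mm above (80 to 122 mm from the tip). 40 g. Origin: centre of the tip face; z along the dowel to the handle; x and y square to the handle's faces.
- marker_a: Bystander: white round marker, 11 mm diameter, 118 mm high, with a black cap, upright in another hole of the block. Origin: centre of its foot.
- marker_b: Bystander: white round marker, 13 mm diameter, 128 mm high, with a black cap, upright in another hole of the block. Origin: centre of its foot.
- tumbler: Bystander: lilac tumbler, 76 mm diameter, 121 mm high, on the desk. Origin: centre of its underside.
- book: Bystander: red paperback 184 x 133 x 21 mm lying on the desk. Origin: centre of its underside.
Not all that is in view belongs to the job. There is more than one size of the block; the job needs the smaller.

How it is judged:
On the way, in this order (a step that is already met when the one before it is completed fails the run):
1. the dowel is drawn clear of the pen block, held in the gripper (height (world z) of dowel above 0.06 m and contact force between the fingers and dowel above 0.5 N), for 0.1 s.
2. the dowel, through the hole, pushes the catch while the drawer is still shut (value of joint catch above 0.003 m and contact force between dowel and unit above 1 N and value of joint drawer below 0.006 m and horizontal distance between dowel and plate_spot below 0.016 m and height (world z) of dowel below 0.078 m), for 0.02 s.
3. the drawer has sprung fully open, the dowel still held (value of joint drawer above 0.052 m and contact force between the fingers and dowel above 0.5 N), for 0.1 s.
At the end, for the whole second after the job is handed in: The drawer is out by more than 52 of its 60 mm, the catch is back up (within 2 mm), and the dowel stands at rest in a hole of the pen block: its tip within 8 mm of the hole's axis and less than 8 mm above the desk, leaning less than 0.15 rad (value of joint drawer above 0.052 m and value of joint catch below 0.002 m and (horizontal distance between dowel and block_hole0 below 0.008 m or horizontal distance between dowel and block_hole1 below 0.008 m or horizontal distance between dowel and block_hole2 below 0.008 m) and height (world z) of dowel below 0.008 m and angle between dowel's own z axis and vertical below 0.15 rad and linear speed of dowel below 0.02 m/s); the robot touches nothing.
It fails at once if the dowel pushes on the unit, its plate or its catch with more than 20 N (contact force between dowel and unit above 20 N).
It fails at once if the arm or gripper knocks the unit with more than 20 N (contact force between any of the fingers, the arm and unit above 20 N).
It fails at once if a marker is moved by more than 30 mm (distance of any of marker_a, marker_b from where it was at the start of the episode above 0.03 m).
It fails at once if the tumbler or the book is moved by more than 30 mm (distance of any of tumbler, book from where it was at the start of the episode above 0.03 m).
It also fails if it takes over 72 s, if anything falls off the work surface, if the arm or the gripper's body presses on something with over 40 N, if the wrist force passes 120 N, or if a joint passes its speed limit or range.

### The arm

A 6-joint arm with a two-finger parallel gripper is mounted at the origin on the work surface. World frame = base frame: x ahead of the robot, y to its left, z up, the work surface at z = 0. Lengths are in m, angles in rad, forces in N, time in s.
With the tool pointing down it reaches from about 0.375 to 0.975 m from the base axis. Payload 3.8 kg.
Tool frame: the origin (TCP) lies where the fingers leave the gripper's body, on its centre line; the fingertips stand 73 mm ahead of it and the grasp point (between the pads) lies 54 mm ahead of it (nose_length is the distance from the TCP to the fingertips, in m); z points along the fingers, y is the line along which they close (so a half turn about z gives the same grasp; the last joint's range is limited). The gripper opens to 85 mm and grips with 20 to 120 N. Pads are 22 mm wide; open, the fingers measure 114 mm over their backs; the gripper's body (76 mm by 85 mm) begins 54 mm behind the grasp point. The pads swing forward as they close: fully open they stand 13 mm farther back than shut.
Start: joints at [1.106, 0.264, 1.604, -0, 1.274, -0.037], TCP at [0.28, 0.614, 0.304] pointing down, gripper open.
Joint ranges: [-2.63, 2.63], [-0.94, 2.18], [0.31, 2.57], [-1.31, 4.45], [0, 2.66], [-2.55, 2.55]. Speed limits (rad/s): [2.57, 2.57, 3.14, 3.14, 3.14, 3.14].

### API

Orientations are given as a rotation vector (axis times angle).
In Python, from workcell import read_state, read_camera, calibration, finish_job, look_for, cut_out, tip_of, nose_length gives the robot as it stands.
- The arm moves only by the tool step_arm, never from a script. Its argument "targets" is a list of rows, each a list of 3 entries, a list of its own where there are three numbers: the turn, a rotation vector about the tool's x, y, z in rad, then the shift along the tool's x, y, z in mm, then the finger opening in mm, from 0 to 85.4. In form: [[[ax, ay, az], [x, y, z], grip], ...]. A call has 1 to 5 rows; each row shifts and turns the commanded pose from where the row before left it, along the tool's axes as they then stand; what a row does not reach is not made up. A row lasts 1/12 s, in which the tool goes at most 41.7 mm and 7.16 degrees, less where a joint would pass 70% of its speed; a pose out of reach is approached as far as the arm can. A call with a gripper value outside its range is refused whole. The fingers move at their own pace and stop on an object; "grip_force" is the grip in N (left out, the last holds). Time passes only in rows, so rows that do not move let the fingers close. It gives the time, the measured TCP pose, the force, the opening and the grip force at its end, in the units of the state.
- read_state(): the state, without advancing time (a new reading comes with each control period).
- read_camera(name): name is "scene" or "top"; returns the picture (420x560x3 uint8, red, green, blue); there is no depth.
- calibration(name): a dict with "camera_matrix" (3x3 intrinsics, pixels), "R" (3x3) and "t" (3): a world point X has camera coordinates R X + t. Camera axes: x right, y down, z forward; pixel columns grow to the right and rows downward; lengths in m; the calibration is good to about 2 mm. A picture is of the moment at which its call begins. calibration takes no time and is no camera call.
- finish_job(): hands the job in; it is judged then, once.
Trained networks look in the newest picture that a camera, given by its name, has taken for a name from the list of things; names that differ only in an ending like _2 or _b are one class to them, and where a whole thing is asked for, a point or a joint stands for the part that bears it (a point fixed in the world has none). Each returns a list of dicts, best first, with "score" (0 to 1); they miss things now and then, are a little off and sometimes report something else, mostly with a low value. They report only what shows in the picture. A call takes as long as a camera call. They do not tell look-alikes from the thing itself.
- look_for(camera, query): "extent" ([left, top, right, bottom] in pixels, round what is visible of it).
- cut_out(camera, query): "region" (420x560 bool, what is visible of it) and "extent" ([left, top, right, bottom] in pixels, round what is visible of it).
- tip_of(camera, query): "at" ([row, column] in pixels: a listed point, or the origin of a listed thing).
The state is a dict: "time": time; "q": joint angles; "joint_vel": joint speeds; "joint_torque": joint torques, N m; "tool_pos": TCP position; "tcp_rot": TCP orientation; "wrist_force": force on the tool from outside, world axes, zero at the start; "torque": the same for the moment, N m; "width": opening from 0.0 (shut) to 1.0 (fully open); "grip_force": force on a finger pad.
Only numpy, scipy, OpenCV 4.12 (cv2) and the standard library are available. Lean on these libraries where they do the work, as an engineer would, in place of code of your own. Each camera call takes 0.05 s, during which the arm holds its last target. There are 200 camera calls.

## Working session

There is one attempt and no reset: what is moved stays moved. The work goes in short steps, Python scripts to look and compute and a tool call to move; the robot and the scene stay as the last step left them, time stands still between calls to the robot, and variables do not carry over. Pictures are saved under pics/ and viewed, at most 10 in all, crops included, and the job is handed in when it is done.

Besides the shell and the picture viewer there is one more tool, called in YAML: its name, and indented under it one key for each argument. step_arm: Moves the arm, as the interface text tells. Its arguments: {"type":"object","properties":{"targets":{"type":"array","items":{"type":"array"}},"grip_force":{"type":"number"}},"required":["targets"]}

```bash
mkdir -p pics; cat > h.py <<'E'
import numpy as np,cv2
from workcell import *
def snap(c,n):
    im=read_camera(c);cv2.imwrite(f'pics/{n}.png',im[:,:,::-1]);return im
def ray(c,u,v,z):
    k=calibration(c);K,R,t=[np.array(k[a]) for a in('camera_matrix','R','t')]
    d=R.T@np.linalg.solve(K,[u,v,1.]);o=-R.T@t
    return o+d*(z-o[2])/d[2]
def proj(c,X):
    k=calibration(c);K,R,t=[np.array(k[a]) for a in('camera_matrix','R','t')]
    p=K@(R@np.array(X)+t);return p[:2]/p[2]
E
python3 - <<'E'
from h import *
a=snap('scene','s0');b=snap('top','t0')
cv2.imwrite('pics/both.png',cv2.resize(np.hstack([a,b])[:,:,::-1],None,fx=.714,fy=.714))
for c in('top','scene'):
    k=calibration(c);print(c,-np.array(k['R']).T@k['t'],k['camera_matrix'][0])
    for q in('unit','block','dowel','marker_a','tumbler','book'):
        print(q,[(round(r['score'],2),np.round(r['extent'])) for r in look_for(c,q)])
    for q in('plate_spot','block_hole0','block_hole1','block_hole2','dowel','unit','block'):
        print(q,[(round(r['score'],2),np.round(r['at'],1)) for r in tip_of(c,q)])
print(read_state())
E
```

```text
top [0.28517376 0.01428666 1.39298323] [478.45726876   0.         276.42154211]
unit [(0.66, array([222., 166., 309., 257.]))]
block [(0.72, array([341., 179., 380., 244.])), (0.6, array([407., 235., 442., 319.]))]
dowel []
marker_a [(0.39, array([357., 187., 362., 192.])), (0.36, array([362., 226., 375., 230.]))]
tumbler [(0.96, array([305., 143., 332., 175.]))]
book [(0.94, array([ 97., 182., 150., 250.])), (0.38, array([222., 160., 306., 255.]))]
plate_spot [(0.59, array([186.5, 261.9]))]
block_hole0 [(0.97, array([189. , 359.1])), (0.96, array([282.5, 428.1])), (0.94, array([206.9, 359.1])), (0.88, array([253.2, 428.3])), (0.81, array([226.5, 364. ])), (0.8, array([303.3, 422.5]))]
block_hole1 [(0.97, array([189. , 359.1])), (0.96, array([282.5, 428.1])), (0.94, array([206.9, 359.1])), (0.88, array([253.2, 428.3])), (0.81, array([226.5, 364. ])), (0.8, array([303.3, 422.5]))]
block_hole2 [(0.97, array([189. , 359.1])), (0.96, array([282.5, 428.1])), (0.94, array([206.9, 359.1])), (0.88, array([253.2, 428.3])), (0.81, array([226.5, 364. ])), (0.8, array([303.3, 422.5]))]
dowel [(0
[... 1289 characters left out ...]
9, array([300.6, 208.1]))]
{'time': 1.4, 'q': array([ 1.10610803e+00,  2.63896471e-01,  1.60401494e+00,  6.43728052e-06,
        1.27370474e+00, -3.69012900e-02]), 'joint_vel': array([-0.00051548,  0.00272909, -0.00192346,  0.00059787, -0.00039578,
        0.0022255 ]), 'joint_torque': array([ 2.47278389e-03, -5.15060413e+01, -3.67708755e+01,  1.90428627e-04,
        1.12599791e-03, -1.23249720e-05]), 'tool_pos': array([0.28002457, 0.61416132, 0.30387402]), 'tcp_rot': array([-6.66854564e-01, -3.06998946e+00,  3.33618225e-05]), 'wrist_force': array([-0.70110176,  0.00110593,  0.93777758]), 'torque': array([-0.00433842, -0.00680919, -0.04198073]), 'grip_force': 0.0, 'width': 1.001218542935357}
```

View pics/t0.png

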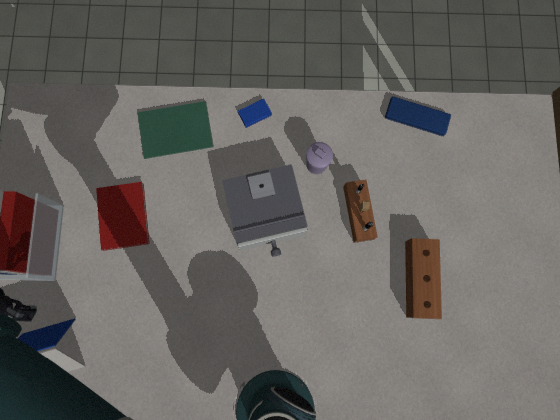

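View pics/s0.png

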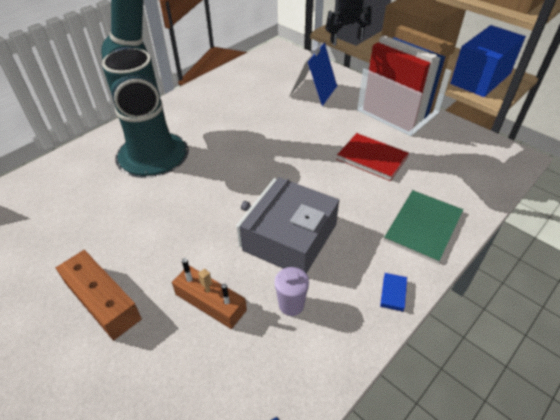

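Blocks: the one at top px (360,211) / scene (208,297), about 170 mm long with markers and the dowel in it, and an empty one at top (424,278) / scene (98,293), about 220 mm. The first is the smaller one and holds the dowel in its middle hole. I'll confirm in enlarged crops.

```bash
python3 - <<'E'
from h import *
a=cv2.imread('pics/s0.png');b=cv2.imread('pics/t0.png')
f=lambda im,x,y,w,h:cv2.resize(im[y:y+h,x:x+w],(400,300),interpolation=cv2.INTER_CUBIC)
cv2.imwrite('pics/c.png',np.vstack([np.hstack([f(b,320,170,80,60+15),f(a,165,250,90,68)]),np.hstack([f(b,215,160,100,75),f(a,260,185,80,60)])]))
E
```

```text
(no output)
```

View pics/c.png

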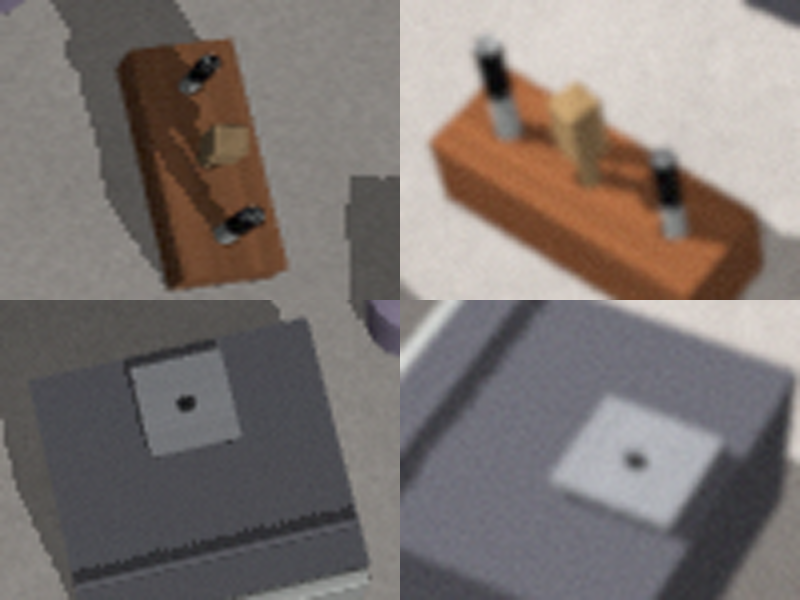

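The crops confirm it. The smaller block has the square-handled dowel in the middle hole (handle top at top px ≈(366,205), scene (205,273)) and black-capped markers in the outer holes. The plate hole is at top (261.5,185.5), scene (307,217).

```bash
cat >> h.py <<'E'
from scipy.optimize import least_squares
def tri(pt,ps):
    f=lambda X:np.r_[proj('top',X)-pt,proj('scene',X)-ps]
    r=least_squares(f,[.6,-.1,.1]);return r.x,np.round(r.fun,2)
E
python3 - <<'E'
from h import *
T=cv2.imread('pics/t0.png');S=cv2.imread('pics/s0.png')
g=T.mean(2);gs=S.mean(2)
def dark(g,x,y,r=5):
    w=g[y-r:y+r+1,x-r:x+r+1];m=np.clip(np.median(w)-15-w,0,None);yy,xx=np.mgrid[y-r:y+r+1,x-r:x+r+1];return np.array([(m*xx).sum(),(m*yy).sum()])/m.sum()
a,b=dark(g,261,185),dark(gs,307,217,3);print('hole',a,b,tri(a,b),ray('top',*a,.11),ray('scene',*b,.11))
print('plate_spot', ray('top',261.9,186.5,.11),ray('scene',309.1,211.1,.11))
h=tri((366,205.5),(205.1,272.7));print('handle',h, ray('top',366,205.5,.122),ray('scene',205.1,272.7,.122))
# block edges, unit edges
P=lambda x,y:ray('top',x,y,.055)
print('block R edge',P(366.4,180),P(377.4,237))
for r in tip_of('top','block_hole1')+[0]:
    if r: print('t',ray('top',r['at'][1],r['at'][0],.055)[:2])
for r in tip_of('scene','block_hole1'): print('s',ray('scene',r['at'][1],r['at'][0],.055)[:2])
for c in('top',):
  m=(cut_out(c,'block'));
  for r in m:
    p=cv2.findNonZero(r['region'].astype(np.uint8));print(cv2.minAreaRect(p))
  for r in cut_out(c,'unit')[:1]: print('unit',cv2.minAreaRect(cv2.findNonZero(r['region'].astype(np.uint8))))
# unit top edges: back-left, back-right, from crop (30,380),(308,320),(370,570) 
for x,y in((30,80),(308,20),(362,218),(75,275)): print('u',ray('top',215+x/4,160+y/4,.1)[:2])
for x,y in((133,70),(220,50),(240,135),(153,157)): print('p',ray('top',215+x/4,160+y/4,.11)[:2])
# handle colour mask
hsv=cv2.cvtColor(T,cv2.COLOR_BGR2HSV)
print(T[200:211,358:372].tolist()[5], )
E
```

```text
hole [261.08551674 185.40647744] [306.65919283 216.75336323] (array([0.6064266 , 0.05152501, 0.11023986]), array([ 0.15,  0.14,  0.18, -0.04])) [0.60687004 0.05196317 0.11      ] [0.60605258 0.05129835 0.11      ]
plate_spot [0.60381544 0.04963131 0.11      ] [0.59804789 0.06981195 0.11      ]
handle (array([ 0.5562976 , -0.23297281,  0.11992827]), array([-0.86, -0.58, -0.82,  0.12])) [ 0.55429904 -0.23489144  0.122     ] [ 0.55868191 -0.23231859  0.122     ]
block R edge [ 0.64386797 -0.25037845  0.055     ] [ 0.4783277  -0.27882855  0.055     ]
t [ 0.61659526 -0.22889115]
t [ 0.35417282 -0.41709898]
t [ 0.56394264 -0.22820746]
t [ 0.4356529  -0.42104139]
t [ 0.50750613 -0.24138381]
t [ 0.29718657 -0.39930611]
s [ 0.35589486 -0.4089947 ]
s [ 0.60880986 -0.22136725]
s [ 0.5535237  -0.22778537]
s [ 0.50713871 -0.2408112 ]
s [ 0.42074526 -0.4090589 ]
s [ 0.28344857 -0.39631694]
s [ 0.57649829 -0.25284902]
((422.47265625, 278.1258544921875), (80.86677551269531, 35.42020797729492), 88.21009063720703)
((359.8109130859375, 210.64669799804688), (61.305702209472656, 25.372732162475586), 80.27242279052734)
unit ((266.32940673828125, 213.48233032226562), (86.77216339111328, 72.88862609863281), 77.47119140625)
u [0.62237933 0.16015923]
u [ 0.6704101  -0.03290356]
u [ 0.52982984 -0.07212223]
u [0.48576925 0.12352638]
p [0.6285852  0.08811272]
p [0.64434437 0.02823522]
p [0.58412392 0.01304161]
p [0.56725168 0.07238365]
[[21, 37, 62], [27, 43, 65], [31, 45, 56], [33, 45, 56], [43, 59, 69], [76, 104, 125], [74, 102, 122], [75, 104, 125], [79, 107, 129], [79, 107, 128], [80, 109, 130], [71, 95, 123], [53, 77, 112], [88, 103, 123]]
```

```bash
python3 - <<'E'
from h import *
T=cv2.imread('pics/t0.png');S=cv2.imread('pics/s0.png')
f=lambda im,x,y:cv2.resize(im[y:y+25,x:x+25],(400,400),interpolation=cv2.INTER_NEAREST)
cv2.imwrite('pics/d.png',np.clip(1.5*np.hstack([f(T,350,193),f(S,193,263)]).astype(float),0,255))
def mask(im,x,y):
    hs=cv2.cvtColor(im,cv2.COLOR_BGR2HSV).astype(int);m=np.zeros(im.shape[:2],bool)
    h=hs[y:y+25,x:x+25];m[y:y+25,x:x+25]=(h[...,0]>=13)&(h[...,0]<=22)&(h[...,1]>85)&(h[...,2]>60);return m
ms={'top':mask(T,350,193),'scene':mask(S,193,263)}
print({k:v.sum() for k,v in ms.items()})
soft={k:cv2.GaussianBlur(v.astype(np.float32),(0,0),.7) for k,v in ms.items()}
def cost(p):
    x,y,w=p;c=0
    for k in ms:
        pts=[proj(k,[x+np.cos(w+i*np.pi/2)*.01414,y+np.sin(w+i*np.pi/2)*.01414,z]) for i in range(4) for z in(.08,.122)]
        hull=cv2.convexHull(np.array(pts,np.float32))
        im=np.zeros(ms[k].shape,np.uint8);cv2.fillConvexPoly(im,np.round(hull*256).astype(np.int32),255,cv2.LINE_AA,8)
        c+=((cv2.GaussianBlur(im/255.,(0,0),.7)-soft[k])**2).sum()
    return c
from scipy.optimize import minimize
for w in np.radians(range(0,90,10)):
    r=minimize(cost,[.556,-.234,w+np.pi/4],method='Nelder-Mead',options=dict(initial_simplex=[[.556,-.234,w+.785],[.56,-.234,w+.785],[.556,-.23,w+.785],[.556,-.234,w+.885]]));print(np.degrees(w),r.x[:2],np.degrees(r.x[2])-45,r.fun)
E
```

```text
{'top': np.int64(129), 'scene': np.int64(187)}
0.0 [ 0.55693121 -0.23580817] -17.141981456249244 42.66762605630542[ WARN:0@0.556] global loadsave.cpp:1063 imwrite_ Unsupported depth image for selected encoder is fallbacked to CV_8U.
Traceback (most recent call last):
  File "h.py", line 10, in proj
    k=calibration(c);K,R,t=[np.array(k[a]) for a in('camera_matrix','R','t')]
ValueError: time passes only in moves, steps and waits
```

View pics/d.png

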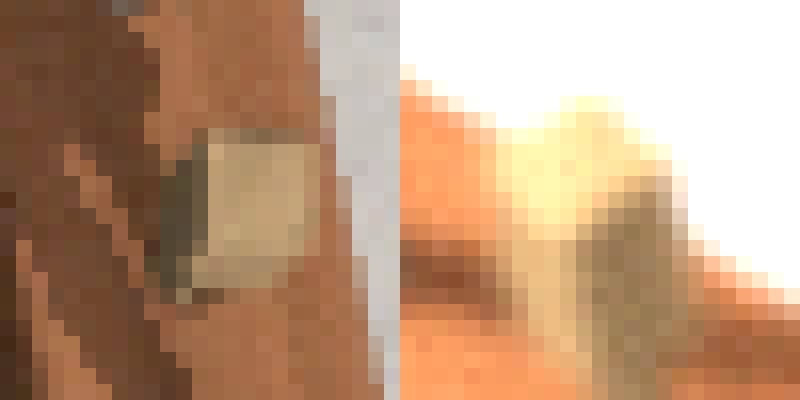

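```bash
sed -i 's/^from workcell import \*/from workcell import *\nimport workcell,functools\ncalibration=functools.cache(workcell.calibration)/' h.py; python3 - <<'E'
from h import *
from scipy.optimize import minimize
T=cv2.imread('pics/t0.png');S=cv2.imread('pics/s0.png')
def mask(im,x,y,v):
    hs=cv2.cvtColor(im,cv2.COLOR_BGR2HSV).astype(int);m=np.zeros(im.shape[:2],np.float32)
    h=hs[y:y+25,x:x+25];m[y:y+25,x:x+25]=(h[...,0]>=13)&(h[...,1]>70)&(h[...,2]>v);return m
ms={'top':mask(T,350,193,45),'scene':mask(S,193,263,60)}
for k,o in(('top',(350,193)),('scene',(193,263))): print('\n'.join(''.join('.#'[int(v)] for v in r) for r in ms[k][o[1]:o[1]+25,o[0]:o[0]+25]))
topface=(cv2.cvtColor(T,cv2.COLOR_BGR2HSV)[193:218,350:375,2]>105)&(ms['top'][193:218,350:375]>0)
pts=cv2.findNonZero(topface.astype(np.uint8));r=cv2.minAreaRect(pts);print(r)
print(ray('top',350+r[0][0],193+r[0][1],.122))
best=[]
for w in range(-45,45,3):
  for s in(0,):
    def cost(p):
        hull=[]
        x,y=p/1000
        pts=[proj('top',[x+np.cos(np.radians(w+45)+i*np.pi/2)*.01414,y+np.sin(np.radians(w+45)+i*np.pi/2)*.01414,z]) for i in range(4) for z in(.08,.122)]
        im=np.zeros(T.shape[:2],np.uint8);cv2.fillConvexPoly(im,np.round(cv2.convexHull(np.array(pts,np.float32))*256).astype(np.int32),255,cv2.LINE_AA,8)
        return ((im/255.-ms['top'])**2).sum()
    q=minimize(cost,[556,-235],method='Nelder-Mead',options=dict(initial_simplex=[[556,-235],[560,-235],[556,-231]]));best.append((round(q.fun,1),w,q.x.round(1)))
print(sorted(best,key=lambda b:b[0])[:6])
E
```

```text
....#.......#............
.............#...........
.....#......#..##........
.#..#.........#..........
.........................
.........#...............
.........#...............
......###................
#......#....#######......
#.........##########.....
.#......############.....
#......##.##########.....
.........###########.#...
.#.#......##########.....
..........##########.....
....#.....##########.....
#........##########......
......#..#########.......
#.........#######........
#...............##.#.....
....................#....
........#................
.........##..#....##.....
.........................
##.....#.................
.........................
.........................
.........................
.........................
.........................
.........................
...........##............
.........#####...........
......#########..........
....############.........
.....############........
.....############........
.....############........
......###########........
......###########........
.....##############......
.....##############......
......#############......
......#############......
.......#############.....
.......############......
........###########......
........#########........
..........########.......
...........######........
((16.5, 11.5), (9.0, 21.0), 0.0)
[ 0.55710845 -0.23629681  0.122     ]
[(np.float64(51.7), 3, array([ 556.9, -232.8])), (np.float64(51.8), 0, array([ 557., -233.])), (np.float64(52.4), 6, array([ 557.1, -232.7])), (np.float64(52.5), -3, array([ 557.2, -233.1])), (np.float64(53.1), -6, array([ 557.4, -233.1])), (np.float64(53.3), 9, array([ 557.2, -232.9]))]
```

Dowel handle is at ≈(0.557,−0.234), yaw ≈0±6°. Plate hole is at ≈(0.6065,0.0515). I'll turn the fingers to close along world y and move above the block.

step_arm:
  targets:
    - [[0,0,-0.107],[0,0,0],85]
    - [[0,0,-0.107],[0,0,0],85]
    - [[0,0,-0.107],[0,0,0],85]
    - [[0,0,-0.107],[0,0,0],85]
    - [[0,0,0],[-12,-38,0],85]

```text
time: 2.02
tool_pos: [0.2906, 0.5803, 0.3032]
tcp_rot: [0.013, -3.141, -0.006]
wrist_force: [0.8, 0.4, 0.8]
width: 0.997
grip_force: 0.0
```

step_arm:
  targets:
    - [[0,0,0],[-12,-38,0],85]
    - [[0,0,0],[-12,-38,0],85]
    - [[0,0,0],[-12,-38,0],85]
    - [[0,0,0],[-12,-38,0],85]
    - [[0,0,0],[-12,-38,0],85]

```text
time: 2.43
tool_pos: [0.3522, 0.3845, 0.304]
tcp_rot: [-0.001, 3.141, 0.0]
wrist_force: [0.6, 0.1, -0.0]
width: 0.996
grip_force: 0.0
```

step_arm:
  targets:
    - [[0,0,0],[-12,-38,0],85]
    - [[0,0,0],[-12,-38,0],85]
    - [[0,0,0],[-12,-38,0],85]
    - [[0,0,0],[-12,-38,0],85]
    - [[0,0,0],[-12,-38,0],85]

```text
time: 2.85
tool_pos: [0.4122, 0.1944, 0.3043]
tcp_rot: [-0.001, 3.14, 0.001]
wrist_force: [0.7, -0.2, -0.7]
width: 1.0
grip_force: 0.0
```

step_arm:
  targets:
    - [[0,0,0],[-12,-38,0],85]
    - [[0,0,0],[-12,-38,0],85]
    - [[0,0,0],[-12,-38,0],85]
    - [[0,0,0],[-12,-38,0],85]
    - [[0,0,0],[-12,-38,0],85]

```text
time: 3.27
tool_pos: [0.4723, 0.0042, 0.3044]
tcp_rot: [-0.0, 3.14, 0.0]
wrist_force: [1.5, 1.2, -0.3]
width: 0.997
grip_force: 0.0
```

step_arm:
  targets:
    - [[0,0,0],[-12,-38,0],85]
    - [[0,0,0],[-12,-38,0],85]
    - [[0,0,0],[0,0,0],85]
    - [[0,0,0],[0,0,0],85]

```text
time: 3.6
tool_pos: [0.4965, -0.0718, 0.3039]
tcp_rot: [-0.006, -3.142, -0.0]
wrist_force: [-0.3, 0.9, -0.2]
width: 0.997
grip_force: 0.0
```

step_arm:
  targets:
    - [[0,0,0],[-12,-32.4,0],85]
    - [[0,0,0],[-12,-32.4,0],85]
    - [[0,0,0],[-12,-32.4,0],85]
    - [[0,0,0],[-12,-32.4,0],85]
    - [[0,0,0],[-12.5,-32.4,0],85]

```text
time: 4.02
tool_pos: [0.5572, -0.2313, 0.304]
tcp_rot: [-0.003, 3.142, 0.001]
wrist_force: [0.2, 0.3, 0.0]
width: 0.991
grip_force: 0.0
```

step_arm:
  targets:
    - [[0,0,0],[0,0,30],85]
    - [[0,0,0],[0,0,35],85]
    - [[0,0,0],[0,0,35],85]
    - [[0,0,0],[0,0,0],85]
    - [[0,0,0],[0,0,0],85]

```text
time: 4.43
tool_pos: [0.5552, -0.2295, 0.2016]
tcp_rot: [0.003, -3.136, -0.005]
wrist_force: [-0.2, 0.3, 0.1]
width: 0.995
grip_force: 0.0
```

```bash
python3 - <<'E'
from h import *
a=snap('scene','s1');b=snap('top','t1');s=read_state();print(s['tool_pos'],s['wrist_force'])
f=lambda im,x,y:cv2.resize(im[y:y+75,x:x+75,::-1],(400,400),interpolation=cv2.INTER_CUBIC)
cv2.imwrite('pics/e.png',np.hstack([f(b,325,170),f(a,165,235)]))
E
```

```text
[ 0.55795404 -0.23117712  0.20607359] [ 0.0037586  -0.6925675   0.87037052]
```

View pics/e.png

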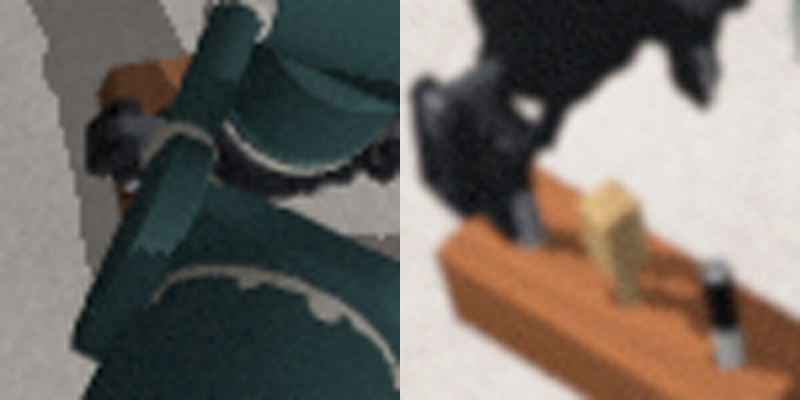

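Both fingers straddle the handle, clear of the markers. Descending and gripping.

step_arm:
  targets:
    - [[0,0,0],[0,-2,16],85]
    - [[0,0,0],[0,0,16],85]
    - [[0,0,0],[0,0,15],85]
    - [[0,0,0],[0,0,0],60]
    - [[0,0,0],[0,0,0],40]
  grip_force: 50

```text
time: 4.95
tool_pos: [0.5577, -0.2338, 0.159]
tcp_rot: [-0.001, 3.139, -0.002]
wrist_force: [-0.4, -0.1, -0.3]
width: 0.745
grip_force: 0.0
```

step_arm:
  targets:
    - [[0,0,0],[0,0,0],30]
    - [[0,0,0],[0,0,0],22]
    - [[0,0,0],[0,0,0],10]
    - [[0,0,0],[0,0,0],10]
    - [[0,0,0],[0,0,0],10]
  grip_force: 50

```text
time: 5.37
tool_pos: [0.5577, -0.2342, 0.1586]
tcp_rot: [-0.0, 3.139, -0.002]
wrist_force: [-0.3, 0.1, 6.0]
width: 0.228
grip_force: 50.1
```

step_arm:
  targets:
    - [[0,0,0],[0,0,0],10]
    - [[0,0,0],[0,0,0],10]
    - [[0,0,0],[0,0,0],10]

```text
time: 5.62
tool_pos: [0.5577, -0.2343, 0.1586]
tcp_rot: [-0.0, 3.139, -0.002]
wrist_force: [-0.9, 1.0, 6.3]
width: 0.231
grip_force: 50.1
```

```bash
python3 - <<'E'
from h import *
a=snap('scene','s2');s=read_state();print({k:np.round(s[k],4) for k in('tool_pos','tcp_rot','wrist_force','torque','width','grip_force')})
f=lambda im,x,y:cv2.resize(im[y:y+75,x:x+100,::-1],(800,600),interpolation=cv2.INTER_CUBIC)
cv2.imwrite('pics/g.png',f(a,155,235))
E
```

```text
{'tool_pos': array([ 0.5577, -0.2343,  0.1586]), 'tcp_rot': array([-2.0000e-04,  3.1391e+00, -1.7000e-03]), 'wrist_force': array([-0.9797,  0.7533,  6.297 ]), 'torque': array([0.0664, 0.1502, 0.0084]), 'width': np.float64(0.2259), 'grip_force': np.float64(50.1458)}
```

View pics/g.png

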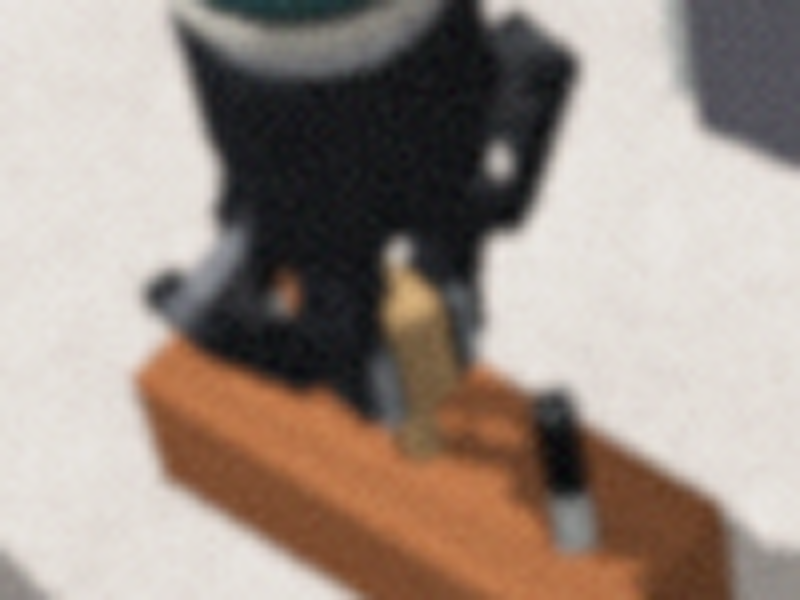

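The dowel is gripped flat on its faces (opening 19.4 mm) with the tip on the desk, so TCP to tip is about 159 mm. Lifting straight up.

step_arm:
  targets:
    - [[0,0,0],[0,0,-10],10]
    - [[0,0,0],[0,0,-20],10]
    - [[0,0,0],[0,0,-25],10]
    - [[0,0,0],[0,0,-30],10]
    - [[0,0,0],[0,0,-35],10]

```text
time: 6.08
tool_pos: [0.5554, -0.2332, 0.2764]
tcp_rot: [0.0, -3.138, -0.003]
wrist_force: [1.4, 0.3, 0.2]
width: 0.228
grip_force: 49.6
```

step_arm:
  targets:
    - [[0,0,0],[0,0,-20],10]
    - [[0,0,0],[0,0,0],10]
    - [[0,0,0],[0,0,0],10]

```text
time: 6.33
tool_pos: [0.5574, -0.2341, 0.2992]
tcp_rot: [-0.0, 3.138, -0.003]
wrist_force: [-0.2, -0.1, -1.5]
width: 0.227
grip_force: 49.6
```

```bash
python3 - <<'E'
from h import *
a=snap('scene','s3');b=snap('top','t3');s=read_state();print({k:np.round(s[k],4) for k in('tool_pos','tcp_rot','wrist_force','torque','width','grip_force')})
for c in('scene','top'): print(c,[(r['score'],r['at']) for r in tip_of(c,'dowel')],[(r['score'],r['extent']) for r in look_for(c,'dowel')])
p=proj('scene',s['tool_pos']-[0,0,.1586]);print(p)
x,y=(p-[50,55]).astype(int)
cv2.imwrite('pics/i.png',cv2.resize(a[y:y+75,x:x+100,::-1],(800,600),interpolation=cv2.INTER_CUBIC));print(x,y)
E
```

```text
{'tool_pos': array([ 0.5559, -0.2334,  0.2957]), 'tcp_rot': array([ 3.0000e-04, -3.1396e+00, -1.5000e-03]), 'wrist_force': array([-0.9187, -0.1497, -0.7983]), 'torque': array([ 0.015 ,  0.0803, -0.0215]), 'width': np.float64(0.2285), 'grip_force': np.float64(49.589)}
scene [(0.7, [266.9, 200.0])] [(0.61, [193.2, 227.0, 205.4, 267.5])]
top [(0.43, [204.6, 365.8])] []
[202.97398556 268.227569  ]
152 213
```

View pics/i.png

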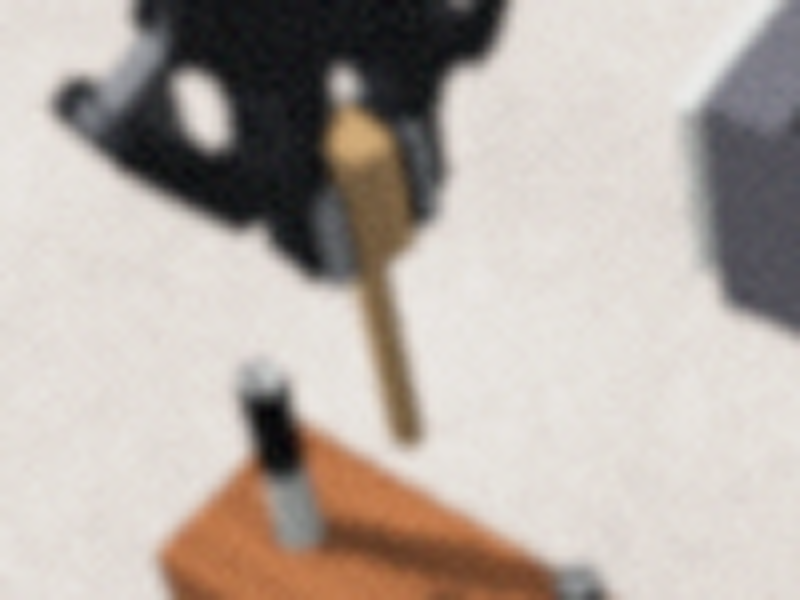

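The tip shows at scene px (203.0,267.6), within 1 px of the prediction, so the dowel is straight on the tool axis. Moving over the plate.

step_arm:
  targets:
    - [[0,0,0],[-3,18,0],10]
    - [[0,0,0],[-6,35,0],10]
    - [[0,0,0],[-6,36,0],10]
    - [[0,0,0],[-6,36,0],10]
    - [[0,0,0],[-6,36,0],10]

```text
time: 7.05
tool_pos: [0.5833, -0.0714, 0.2957]
tcp_rot: [-0.001, -3.14, -0.001]
wrist_force: [0.2, 0.3, -1.2]
width: 0.228
grip_force: 49.6
```

step_arm:
  targets:
    - [[0,0,0],[-6,36,0],10]
    - [[0,0,0],[-6,36,0],10]
    - [[0,0,0],[-6,36,0],10]
    - [[0,0,0],[-5,16,0],10]
    - [[0,0,0],[0,0,0],10]

```text
time: 7.47
tool_pos: [0.6068, 0.0551, 0.2957]
tcp_rot: [0.007, -3.14, -0.002]
wrist_force: [0.6, 0.3, -0.2]
width: 0.23
grip_force: 49.6
```

step_arm:
  targets:
    - [[0,0,0],[0,0,8],10]
    - [[0,0,0],[0,0,8],10]
    - [[0,0,0],[0,0,0],10]
    - [[0,0,0],[0,0,0],10]
    - [[0,0,0],[0,0,0],10]

```text
time: 7.88
tool_pos: [0.6063, 0.05, 0.2803]
tcp_rot: [-0.002, -3.141, 0.0]
wrist_force: [0.6, 0.1, -0.1]
width: 0.228
grip_force: 49.6
```

```bash
python3 - <<'E'
from h import *
P=[];F=[]
for i in range(4):
    a=snap('scene',f's4{i}');s=read_state();P.append(s['tool_pos']);F.append(s['wrist_force'])
print(np.round(P,4),np.round(F,2),s['tcp_rot'],s['q'])
p=proj('scene',np.mean(P,0)-[0,0,.1586]);print('tip pred',p,'hole0 306.66 216.75')
cv2.imwrite('pics/j.png',cv2.resize(a[190:235,280:340,::-1],(800,600),interpolation=cv2.INTER_CUBIC))
b=snap('top','t4');print('top tip',[(r['score'],r['at']) for r in tip_of('scene','dowel')])
E
```

```text
[[0.6066 0.0502 0.2808]
 [0.6068 0.0504 0.2811]
 [0.6068 0.0505 0.2813]
 [0.6069 0.0507 0.2814]] [[-0.37 -0.11 -0.74]
 [-0.3  -0.08 -0.06]
 [ 0.19  0.11 -1.1 ]
 [ 0.06 -1.06 -0.02]] [1.00914014e-03 3.14078867e+00 1.71921123e-05] [ 4.24574554e-02  1.54923275e-01  1.77671371e+00 -2.50590842e-05
  1.20915212e+00 -1.52768741e+00]
tip pred [306.84213289 213.62445512] hole0 306.66 216.75
top tip [(0.56, [210.0, 306.8])]
```

View pics/j.png

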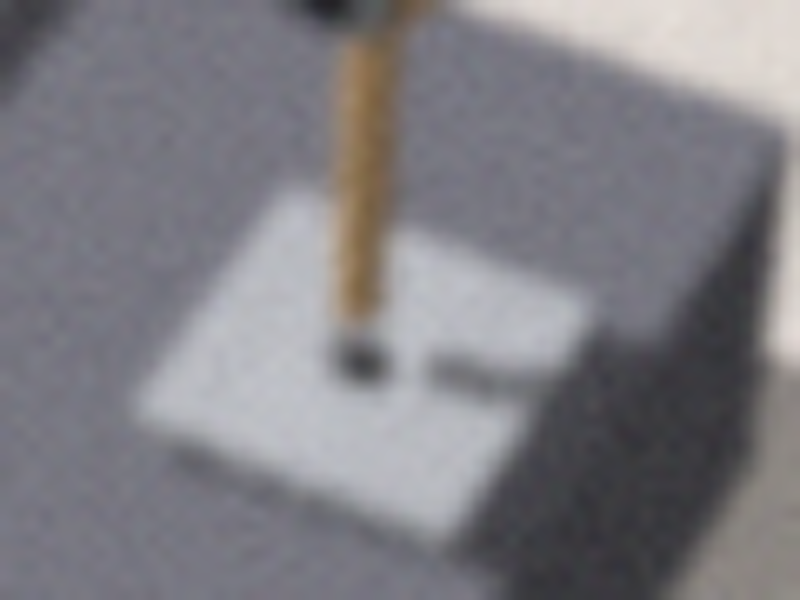

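The tip hangs right over the hole (scene hole (306.7,216.7), tip (306.5,213) about 12 mm above it). Feeling down gently.

step_arm:
  targets:
    - [[0,0,0],[0,0,3],10]
    - [[0,0,0],[0,0,3],10]
    - [[0,0,0],[0,0,2],10]
    - [[0,0,0],[0,0,1],10]
    - [[0,0,0],[0,0,1],10]

```text
time: 8.6
tool_pos: [0.6065, 0.0513, 0.2704]
tcp_rot: [0.001, -3.141, 0.0]
wrist_force: [-0.0, -0.5, 0.9]
width: 0.228
grip_force: 49.6
```

step_arm:
  targets:
    - [[0,0,0],[0,0,1],10]
    - [[0,0,0],[0,0,1],10]
    - [[0,0,0],[0,0,1],10]
    - [[0,0,0],[0,0,0],10]
    - [[0,0,0],[0,0,0],10]

```text
time: 9.02
tool_pos: [0.6066, 0.0512, 0.2678]
tcp_rot: [0.0, -3.142, -0.0]
wrist_force: [0.5, -0.1, -0.9]
width: 0.226
grip_force: 49.6
```

step_arm:
  targets:
    - [[0,0,0],[0,0,1],10]
    - [[0,0,0],[0,0,0],10]
    - [[0,0,0],[0,0,0],10]

```text
time: 9.27
tool_pos: [0.6066, 0.0512, 0.2669]
tcp_rot: [0.0, -3.142, -0.0]
wrist_force: [0.9, -0.4, -0.2]
width: 0.228
grip_force: 49.6
```

step_arm:
  targets:
    - [[0,0,0],[0,0,1],10]
    - [[0,0,0],[0,0,1],10]
    - [[0,0,0],[0,0,0],10]
    - [[0,0,0],[0,0,0],10]

```text
time: 9.6
tool_pos: [0.6066, 0.0512, 0.2647]
tcp_rot: [0.0, -3.141, 0.0]
wrist_force: [-0.2, 0.3, -0.3]
width: 0.229
grip_force: 49.6
```

step_arm:
  targets:
    - [[0,0,0],[0,0,1],10]
    - [[0,0,0],[0,0,1],10]
    - [[0,0,0],[0,0,0],10]
    - [[0,0,0],[0,0,0],10]

```text
time: 9.93
tool_pos: [0.6066, 0.0512, 0.2627]
tcp_rot: [0.0, -3.141, 0.0]
wrist_force: [-0.4, -0.6, -0.6]
width: 0.228
grip_force: 49.6
```

No contact at 6 mm below the plate face, so the tip is through the hole. On towards the catch.

step_arm:
  targets:
    - [[0,0,0],[0,0,1],10]
    - [[0,0,0],[0,0,2],10]
    - [[0,0,0],[0,0,2],10]
    - [[0,0,0],[0,0,2],10]
    - [[0,0,0],[0,0,0],10]

```text
time: 10.35
tool_pos: [0.6065, 0.0512, 0.2552]
tcp_rot: [0.0, -3.141, -0.0]
wrist_force: [0.8, 0.4, -0.4]
width: 0.227
grip_force: 49.5
```

step_arm:
  targets:
    - [[0,0,0],[0,0,2],10]
    - [[0,0,0],[0,0,2],10]
    - [[0,0,0],[0,0,2],10]
    - [[0,0,0],[0,0,2],10]
    - [[0,0,0],[0,0,0],10]

```text
time: 10.77
tool_pos: [0.6065, 0.0512, 0.2472]
tcp_rot: [0.0, -3.141, -0.0]
wrist_force: [0.4, 0.6, -0.2]
width: 0.232
grip_force: 49.5
```

step_arm:
  targets:
    - [[0,0,0],[0,0,2],10]
    - [[0,0,0],[0,0,2],10]
    - [[0,0,0],[0,0,2],10]
    - [[0,0,0],[0,0,1],10]
    - [[0,0,0],[0,0,0],10]

```text
time: 11.18
tool_pos: [0.6065, 0.0512, 0.2405]
tcp_rot: [0.0, -3.141, 0.0]
wrist_force: [0.3, -0.6, 0.5]
width: 0.229
grip_force: 49.5
```

step_arm:
  targets:
    - [[0,0,0],[0,0,2],10]
    - [[0,0,0],[0,0,2],10]
    - [[0,0,0],[0,0,2],10]
    - [[0,0,0],[0,0,1],10]
    - [[0,0,0],[0,0,0],10]

```text
time: 11.6
tool_pos: [0.6065, 0.0513, 0.2334]
tcp_rot: [0.0, -3.141, -0.0]
wrist_force: [-0.6, 0.1, 0.1]
width: 0.231
grip_force: 49.6
```

step_arm:
  targets:
    - [[0,0,0],[0,0,1],10]
    - [[0,0,0],[0,0,1],10]
    - [[0,0,0],[0,0,1],10]
    - [[0,0,0],[0,0,0],10]
    - [[0,0,0],[0,0,0],10]

```text
time: 12.02
tool_pos: [0.6069, 0.0512, 0.232]
tcp_rot: [-0.0, 3.141, 0.0]
wrist_force: [-1.5, -0.5, 6.4]
width: 0.225
grip_force: 50.4
```

step_arm:
  targets:
    - [[0,0,0],[0,0,1],10]
    - [[0,0,0],[0,0,1],10]
    - [[0,0,0],[0,0,0],10]
    - [[0,0,0],[0,0,0],10]

```text
time: 12.35
tool_pos: [0.6069, 0.0512, 0.23]
tcp_rot: [-0.0, 3.141, 0.0]
wrist_force: [-2.6, -1.2, 5.6]
width: 0.23
grip_force: 50.4
```

Catch felt (about 6 N). Pressing on 1 mm at a time.

step_arm:
  targets:
    - [[0,0,0],[0,0,1],10]
    - [[0,0,0],[0,0,1],10]
    - [[0,0,0],[0,0,0],10]
    - [[0,0,0],[0,0,0],10]

```text
time: 12.68
tool_pos: [0.6069, 0.0512, 0.2282]
tcp_rot: [-0.0, 3.141, -0.0]
wrist_force: [-1.3, -0.1, 6.5]
width: 0.228
grip_force: 50.5
```

step_arm:
  targets:
    - [[0,0,0],[0,0,1],10]
    - [[0,0,0],[0,0,1],10]
    - [[0,0,0],[0,0,0],10]
    - [[0,0,0],[0,0,0],10]

```text
time: 13.02
tool_pos: [0.607, 0.0512, 0.2264]
tcp_rot: [-0.0, 3.141, 0.0]
wrist_force: [-2.7, -0.2, 7.0]
width: 0.226
grip_force: 50.6
```

```bash
python3 - <<'E'
from h import *
a=snap('scene','s5');b=snap('top','t5');s=read_state();print(s['tool_pos'],s['wrist_force'])
d=lambda x,y:np.abs(x.astype(int)-cv2.imread(y)[:,:,::-1])
print('drawer change',d(a,'pics/s43.png')[190:250,225:265].mean(),d(b,'pics/t4.png')[230:275,230:310].mean())
E
```

```text
[0.6069414  0.05122173 0.22633553] [-1.71641999  0.3800006   6.97446791]
drawer change 2.9675 3.7780555555555555
```

step_arm:
  targets:
    - [[0,0,0],[0,0,1],10]
    - [[0,0,0],[0,0,1],10]
    - [[0,0,0],[0,0,0],10]
    - [[0,0,0],[0,0,0],10]

```text
time: 13.45
tool_pos: [0.6069, 0.0512, 0.224]
tcp_rot: [-0.0, 3.141, 0.0]
wrist_force: [-2.0, -0.8, 5.4]
width: 0.229
grip_force: 50.5
```

step_arm:
  targets:
    - [[0,0,0],[0,0,0.7],10]
    - [[0,0,0],[0,0,0],10]
    - [[0,0,0],[0,0,0],10]
    - [[0,0,0],[0,0,0],10]
    - [[0,0,0],[0,0,0],10]

```text
time: 13.87
tool_pos: [0.6069, 0.0512, 0.2234]
tcp_rot: [-0.0, 3.141, 0.0]
wrist_force: [-1.4, -0.6, 5.8]
width: 0.227
grip_force: 50.5
```

```bash
python3 - <<'E'
from h import *
a=snap('scene','s6');b=snap('top','t6');s=read_state();print(s['tool_pos'],s['wrist_force'])
d=lambda x,y:np.abs(x.astype(int)-cv2.imread(y)[:,:,::-1])
print('drawer change',d(a,'pics/s43.png')[190:250,225:265].mean(),d(b,'pics/t4.png')[230:275,230:310].mean())
E
```

```text
[0.60693869 0.05125917 0.22337372] [-1.63746505 -0.05733182  4.90200069]
drawer change 38.01277777777778 9.630648148148149
```

```bash
python3 - <<'E'
from h import *
a=snap('scene','s7');print(read_state()['time'])
d=np.abs(a.astype(int)-cv2.imread('pics/s6.png')[:,:,::-1])[180:260,200:280].mean();print(d)
cv2.imwrite('pics/k.png',cv2.resize(a[170:260,200:320,::-1],(800,600),interpolation=cv2.INTER_CUBIC))
E
```

```text
14.0167
2.3072916666666665
```

View pics/k.png

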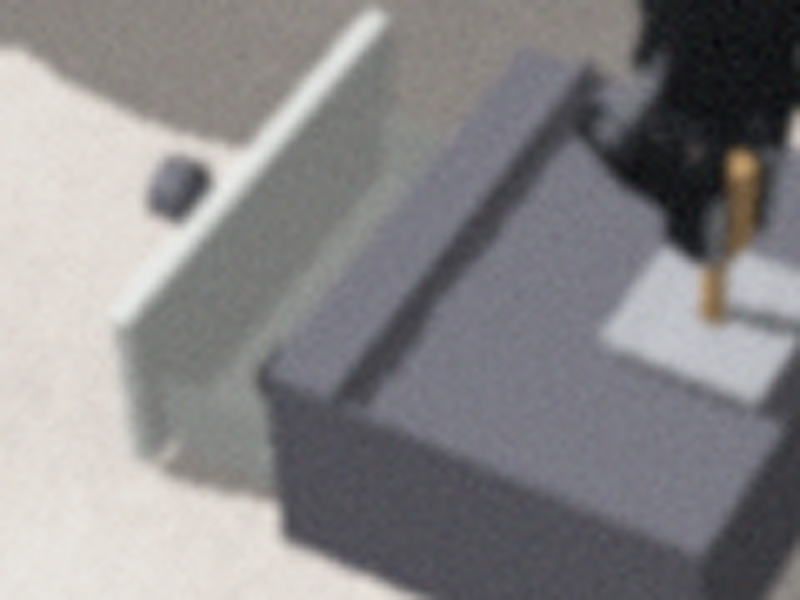

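The drawer stands fully open (front at crop (250,170), well clear of the body). Withdrawing straight up and returning over the middle hole.

step_arm:
  targets:
    - [[0,0,0],[0,0,-4],10]
    - [[0,0,0],[0,0,-8],10]
    - [[0,0,0],[0,0,-10],10]
    - [[0,0,0],[0,0,-12],10]
    - [[0,0,0],[0,0,-14],10]

```text
time: 14.43
tool_pos: [0.6064, 0.0512, 0.2707]
tcp_rot: [0.0, -3.141, 0.0]
wrist_force: [0.1, 0.2, -0.1]
width: 0.229
grip_force: 49.6
```

step_arm:
  targets:
    - [[0,0,0],[0,0,-16],10]
    - [[0,0,0],[0,0,-12],10]
    - [[0,0,0],[0,0,0],10]
    - [[0,0,0],[3,-18,0],10]
    - [[0,0,0],[6,-35,0],10]

```text
time: 14.85
tool_pos: [0.598, 0.0004, 0.2982]
tcp_rot: [-0.007, 3.141, 0.003]
wrist_force: [-0.2, -0.6, 0.1]
width: 0.23
grip_force: 49.6
```

step_arm:
  targets:
    - [[0,0,0],[6,-36,0],10]
    - [[0,0,0],[6,-36,0],10]
    - [[0,0,0],[6,-36,0],10]
    - [[0,0,0],[6,-36,0],10]
    - [[0,0,0],[6,-36,0],10]

```text
time: 15.27
tool_pos: [0.5668, -0.1832, 0.2976]
tcp_rot: [0.001, -3.141, -0.001]
wrist_force: [1.5, -1.1, -0.1]
width: 0.223
grip_force: 49.6
```

step_arm:
  targets:
    - [[0,0,0],[6,-36,0],10]
    - [[0,0,0],[5,-17,0],10]
    - [[0,0,0],[0,0,10],10]
    - [[0,0,0],[0,0,10],10]
    - [[0,0,0],[0,0,0],10]

```text
time: 15.68
tool_pos: [0.5552, -0.2335, 0.2744]
tcp_rot: [-0.0, -3.136, -0.005]
wrist_force: [-0.7, 0.1, -1.6]
width: 0.232
grip_force: 49.6
```

step_arm:
  targets:
    - [[0,0,0],[0,0,10],10]
    - [[0,0,0],[0,0,10],10]
    - [[0,0,0],[0,0,0],10]
    - [[0,0,0],[0,0,0],10]
    - [[0,0,0],[0,0,0],10]

```text
time: 16.1
tool_pos: [0.5569, -0.2342, 0.2581]
tcp_rot: [0.002, -3.141, -0.0]
wrist_force: [1.0, 0.4, -1.2]
width: 0.224
grip_force: 49.6
```

step_arm:
  targets:
    - [[0,0,0],[0,0,0],10]
    - [[0,0,0],[0,0,0],10]
    - [[0,0,0],[0,0,0],10]

```text
time: 16.35
tool_pos: [0.557, -0.2349, 0.2588]
tcp_rot: [-0.0, 3.141, -0.001]
wrist_force: [0.4, -0.4, -0.6]
width: 0.222
grip_force: 49.6
```

step_arm:
  targets:
    - [[0,0,0],[0,0,12],10]
    - [[0,0,0],[0,0,12],10]
    - [[0,0,0],[0,0,10],10]
    - [[0,0,0],[0,0,4],10]
    - [[0,0,0],[0,0,0],10]

```text
time: 16.77
tool_pos: [0.5553, -0.2342, 0.2173]
tcp_rot: [0.0, -3.137, -0.003]
wrist_force: [0.3, 0.3, -0.0]
width: 0.23
grip_force: 49.6
```

step_arm:
  targets:
    - [[0,0,0],[0,0,2],10]
    - [[0,0,0],[0,0,2],10]
    - [[0,0,0],[0,0,2],10]
    - [[0,0,0],[0,0,2],10]
    - [[0,0,0],[0,0,0],10]

```text
time: 17.18
tool_pos: [0.5566, -0.2348, 0.212]
tcp_rot: [0.0, -3.141, -0.0]
wrist_force: [-0.5, -0.7, -1.2]
width: 0.229
grip_force: 49.6
```

step_arm:
  targets:
    - [[0,0,0],[0,0,2],10]
    - [[0,0,0],[0,0,2],10]
    - [[0,0,0],[0,0,0],10]

```text
time: 17.43
tool_pos: [0.5565, -0.2347, 0.2078]
tcp_rot: [0.0, -3.141, -0.0]
wrist_force: [0.0, 0.1, -0.6]
width: 0.225
grip_force: 49.6
```

The tip is 6 mm inside the hole with no force. Lowering.

step_arm:
  targets:
    - [[0,0,0],[0,0,4],10]
    - [[0,0,0],[0,0,6],10]
    - [[0,0,0],[0,0,6],10]
    - [[0,0,0],[0,0,6],10]
    - [[0,0,0],[0,0,6],10]

```text
time: 17.85
tool_pos: [0.5564, -0.2347, 0.1791]
tcp_rot: [0.0, -3.141, -0.001]
wrist_force: [-0.7, -0.5, -0.3]
width: 0.225
grip_force: 49.6
```

step_arm:
  targets:
    - [[0,0,0],[0,0,6],10]
    - [[0,0,0],[0,0,6],10]
    - [[0,0,0],[0,0,4],10]
    - [[0,0,0],[0,0,2],10]
    - [[0,0,0],[0,0,0],10]

```text
time: 18.27
tool_pos: [0.5563, -0.2346, 0.1614]
tcp_rot: [0.0, -3.14, -0.001]
wrist_force: [-0.1, -0.5, -0.4]
width: 0.224
grip_force: 49.6
```

step_arm:
  targets:
    - [[0,0,0],[0,0,1],10]
    - [[0,0,0],[0,0,0],10]
    - [[0,0,0],[0,0,0],10]

```text
time: 18.52
tool_pos: [0.5569, -0.2349, 0.1616]
tcp_rot: [-0.0, 3.141, -0.0]
wrist_force: [0.3, 0.4, -0.7]
width: 0.228
grip_force: 49.6
```

Tip about 3 mm above the desk. Opening slowly and then retreating up.

step_arm:
  targets:
    - [[0,0,0],[0,0,1],10]
    - [[0,0,0],[0,0,0],22]
    - [[0,0,0],[0,0,0],26]
    - [[0,0,0],[0,0,0],32]
    - [[0,0,0],[0,0,0],45]
  grip_force: 20

```text
time: 18.93
tool_pos: [0.5568, -0.2348, 0.1603]
tcp_rot: [-0.0, 3.141, -0.0]
wrist_force: [-0.6, 0.0, -0.2]
width: 0.504
grip_force: 0.0
```

step_arm:
  targets:
    - [[0,0,0],[0,0,0],65]
    - [[0,0,0],[0,0,0],80]
    - [[0,0,0],[0,0,0],80]
    - [[0,0,0],[0,0,0],80]
    - [[0,0,0],[0,0,-10],80]

```text
time: 19.35
tool_pos: [0.5553, -0.2341, 0.1683]
tcp_rot: [0.0, -3.138, -0.003]
wrist_force: [-0.7, -0.5, -1.0]
width: 0.935
grip_force: 0.0
```

step_arm:
  targets:
    - [[0,0,0],[0,0,-20],80]
    - [[0,0,0],[0,0,-35],80]
    - [[0,0,0],[0,0,-35],80]
    - [[0,0,0],[0,0,-35],80]
    - [[0,0,0],[0,0,0],80]

```text
time: 19.77
tool_pos: [0.5603, -0.2364, 0.3055]
tcp_rot: [-0.0, 3.128, -0.01]
wrist_force: [1.2, -0.6, 1.3]
width: 0.937
grip_force: 0.0
```

step_arm:
  targets:
    - [[0,0,0],[30,20,-15],80]
    - [[0,0,0],[30,20,-15],80]
    - [[0,0,0],[30,20,-15],80]
    - [[0,0,0],[0,0,0],80]
    - [[0,0,0],[0,0,0],80]

```text
time: 20.18
tool_pos: [0.4663, -0.1744, 0.3425]
tcp_rot: [-0.001, 3.137, -0.003]
wrist_force: [0.1, -0.7, -0.6]
width: 0.935
grip_force: 0.0
```

```bash
python3 - <<'E'
from h import *
a=snap('scene','s8');s=read_state();print(s['tool_pos'],s['wrist_force'],s['joint_vel'])
print([(r['score'],r['extent']) for r in look_for('scene','dowel')],'before 198,268,210,288')
cv2.imwrite('pics/l.png',cv2.resize(a[170:340,150:376,::-1],(800,600),interpolation=cv2.INTER_CUBIC))
E
```

```text
[ 0.46689878 -0.17480589  0.34147184] [ 0.26155731 -0.48907969 -0.57330475] [-0.00421444  0.04433072 -0.00876948  0.00110658 -0.00442759  0.00058121]
[(0.78, [199.8, 266.9, 211.7, 289.2]), (0.66, [173.8, 267.9, 245.6, 325.3])] before 198,268,210,288
```

View pics/l.png

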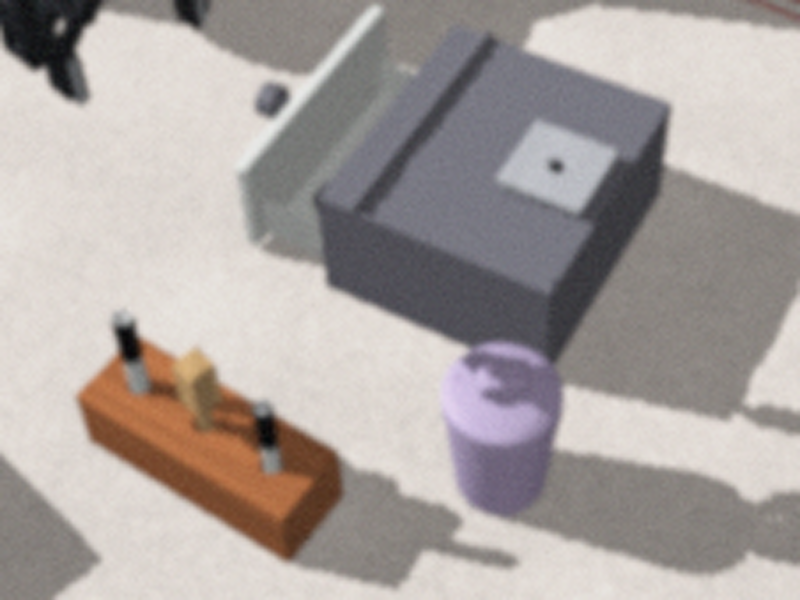

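The picture shows the dowel standing upright in the middle hole (crop (197,390)) between the untouched markers. The drawer is fully out and the gripper is clear. Handing in.

```bash
python3 -c "
from workcell import *
print(finish_job())"
```

```text
the job is handed in; nothing more can be done
None
```

The drawer sprang fully open, the dowel is standing back in the middle hole of the smaller pen block, and the job is handed in; the hand-in call returned no verdict.

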